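# Pin the glue press and hold it shut

## Robot

A 6-joint arm with a two-finger parallel gripper is mounted at the origin on the work surface. World frame = base frame: x ahead of the robot, y to its left, z up, the work surface at z = 0. Lengths are in m, angles in rad, forces in N, time in s.
With the tool pointing down it reaches from about 0.3 to 0.875 m from the base axis. Payload 6.4 kg.
Tool frame: the origin (TCP) lies midway between the tips of the shut fingers; the grasp point (between the pads) lies ctrl.grip_depth behind it (ctrl.grip_depth is the distance from the TCP to the grasp point, in m); x points along the fingers, y is the direction in which the jaws open and shut, and the axes are right-handed (so a half turn about x gives the same grasp; the last joint's range is limited). The gripper opens to 85 mm and grips with 20 to 120 N. Pads are 22 mm wide; open, the fingers measure 114 mm over their backs; the gripper's body (76 mm by 85 mm) begins 54 mm behind the grasp point. The pads swing forward as they close: fully open they stand 13 mm farther back than shut.
Start: joints at [1.009, 0.181, 1.607, -0, 1.354, -0.206], TCP at [0.2, 0.539, 0.231] pointing down, gripper open.
Joint ranges: [-2.99, 2.99], [-0.89, 2.07], [0.3, 2.58], [-1.14, 4.28], [0, 2.63], [-3.12, 3.12]. Speed limits (rad/s): [2.57, 2.57, 3.01, 3.14, 3.14, 3.14].

## Interface

Orientations are given as a unit quaternion [w, x, y, z].
In Python, from bench import ctrl gives the robot as it stands.
- The arm moves only by the tool carry_out, never from a script. Its argument "motion" is one flat list of numbers, 7 for each row, row after row: the turn, a rotation vector about the tool's x, y, z in degrees, then the shift along the tool's x, y, z in m, then the gripper's target within -1 to 1 (shut at 1, half-way at 0, fully open at -1). A call has 1 to 10 rows; each row shifts and turns the pose as measured when the row begins, along the tool's axes as they then stand; what a row does not reach is not made up. A row lasts 1/10 s, in which the tool goes at most 50 mm and 8.59 degrees, less where a joint would pass 70% of its speed; a pose out of reach is approached as far as the arm can. A call with a gripper value outside its range is refused whole. The fingers move at their own pace and stop on an object; the grip force is fixed at half the most. Time passes only in rows, so rows that do not move let the fingers close. It gives the time, the measured TCP pose, the force and the opening at its end, in the units of the state.
- ctrl.get_obs(): the state, without advancing time (a new reading comes with each control period).
- ctrl.camera(name): name is "side" or "top"; returns the picture (480x640x3 uint8, blue, green, red); there is no depth.
- ctrl.camera_params(name): a dict with "mtx" (3x3 intrinsics, pixels), "pose" (4x4, takes a point from camera to world coordinates). Camera axes: x right, y down, z forward; pixel columns grow to the right and rows downward; lengths in m; the calibration is good to about 2 mm. A picture is of the moment at which its call begins. camera_params takes no time and is no camera call.
- ctrl.hand_in(): hands the job in, once; it reports no verdict.
Trained networks look in the newest picture that a camera, given by its name, has taken for a name from the list of things; names that differ only in an ending like _2 or _b are one class to them, and where a whole thing is asked for, a point or a joint stands for the part that bears it (a point fixed in the world has none). Each returns a list of dicts, best first, with "conf" (0 to 1); they miss things now and then, are a little off and sometimes report something else, mostly with a low value. They report only what shows in the picture. A call takes as long as a camera call. They do not tell look-alikes from the thing itself.
- ctrl.boxes_of(camera, thing): "point" ([x, y, z] in m, in the coordinates of the camera as it stood for that picture, good to about 4 mm: the middle of the surface that is visible of it).
- ctrl.trace(camera, thing): "pixels" (480x640 bool, what is visible of it).
- ctrl.landmark_of(camera, thing): "point" ([x, y, z] in m, in the coordinates of the camera as it stood for that picture, good to about 4 mm: a listed point, or the origin of a listed thing).
The state is a dict: "time_s": time; "q": joint angles; "dq": joint speeds; "joint_efforts": joint torques, N m; "eef_pos": TCP position; "eef_rot": TCP orientation; "wrist_force": force on the tool from outside, world axes, zero at the start; "torque": the same for the moment, N m; "opening": opening from 0.0 (shut) to 1.0 (fully open).
Only numpy, scipy, OpenCV 4.12 (cv2) and the standard library are available. Lean on these libraries where they do the work, as an engineer would, in place of code of your own. Each camera call takes 0.05 s, during which the arm holds its last target. There are 200 camera calls.

## Task

The plywood glue press is waiting with a batten in it: first lift the loose wooden cover off the steel locating pin and stand the cover on the bench, then swing the hinged leaf of the press down. After that put the pin through the hole in the leaf into the hole in the base and push it home, pressing the springy press fully shut. Finish while still pressing down, so that the press stays shut under your hand, and leave the other things on the bench where they are.

Things in the scene. Friction and masses are not known exactly. Their poses are not given: they have to be found in the camera images.
- press: plywood glue press, screwed to the bench, cannot move. Its base is a board 170 (its x) x 240 (its y) x 36 mm; origin at the centre of the base's underside on the bench, z up. The leaf's hinge runs along the press's x at its +y end. A batten on a sprung bar (120 x 16 mm, along x) lies across the base 110 mm from the hinge and stands 7.5 mm above the base's top until it is pressed down
- hinge_mid (a point): middle of the hinge axis, at press (0, 105, 36) mm, on the base's top face; axes as the press
- leaf (a joint): angle of the hinged leaf in rad: 0 = fully shut, lying flat on the base; grows as its free end (towards the press's -y when shut) rises; about 1 to 1.25 at the start, leaning over the base. A stiff hinge keeps the leaf where it is left (it needs about 3 N at its free end to swing). Let down, it comes to rest on the sprung batten at about 0.04 to 0.075; to shut it to 0 needs about 7 to 9 N downwards at the pin hole, and it springs back to 0.04 to 0.05 when let go
- leaf_hole (a point): middle of the pin hole's mouth in the leaf's outer (upper) face, 180 mm from the hinge axis. The leaf is plywood 160 (along the hinge) x 210 x 18 mm; its inner face passes through the hinge axis. The hole goes right through, 13 mm in diameter with a 2 mm chamfer. Axes as the press when shut, z out of the outer face
- base_hole (a point): middle of the mouth of the pin hole in the base's top face, at press (0, -75, 36) mm; 12.5 mm in diameter, right through, with a 2 mm chamfer; straight below the leaf's hole when the press is shut
- pin_block: wooden block that holds the pin, fixed to the bench: foot 66 x 66 x 8 mm, upper part 46 x 46 mm up to 34 mm, with an upright bore at its centre; origin at the centre of its underside, z up
- cover_knob (a point): centre of the dark round knob (20 mm across, 26 mm high) on top of the loose cover, 101 mm above the cover's lower rim. The cover is a square wooden box open below, 60 x 60 x 88 mm without the knob, 140 g, put over the block and the pin so that its rim stands on the block's foot (8 mm above the bench); 2 mm play all round. Lift it at least 80 mm straight up to clear the pin
- pin_head (a point): centre of the pin's head. The steel pin (90 g) stands upright in the block, hidden by the cover at the start: round head 24 mm across and 28 mm high, below it a shank 10 mm across and 46 mm long; head centre 60 mm above the tip and at the start 68 mm above the bench. The shank sits 26 mm deep in the block's bore. z along the pin, up
- pin_tip (a point): lower end of the pin's shank (chamfered), 60 mm below the head's centre; 8 mm above the bench at the start, and again when the pin is fully home in the shut press (head resting on the leaf)
- tape_roll: roll of tape lying flat, 80 mm across, 48 mm high; origin under its centre. Bystander
- glue_bottle: upright white glue bottle, 48 mm across, 140 mm high; origin under its centre. Bystander
- sanding_block: cork sanding block 75 x 45 x 30 mm; origin under its centre. Bystander
- hammer: hammer lying on the bench, about 260 mm long along its x; origin near its middle. Bystander
- try_square: try square lying flat, wooden stock and steel blade, within 95 mm of its origin, 16 mm high. Bystander
- wood_plane: wooden hand plane 200 mm long (its y), 55 mm wide, 110 mm high; origin under its centre. Bystander
- screwdriver: wood-handled screwdriver lying on the bench, about 200 mm long along its x; origin near its middle. Bystander
- cover: the loose cover as a whole (see point cover_knob); origin at the centre of its lower rim, z up
- pin: the pin as a whole (see point pin_head); origin at its tip, z up along the pin
Not all that is in view belongs to the job. What is shaped like the cover but yellow is not meant.

How it is judged:
On the way, in this order (a step that is already met when the one before it is completed fails the run):
1. the cover is off the pin and stands on the bench, let go (angle between cover's own z axis and vertical below 0.2 rad and horizontal distance between cover_knob and pin_block above 0.07 m and height (world z) of cover_knob below 0.115 m and contact force between the fingers and cover below 0.1 N), for 0.2 s.
2. the leaf is swung down onto the batten, the pin not yet in (value of joint leaf below 0.09 rad), for 0.2 s.
3. the pin is through the leaf and in the base's hole (horizontal distance between pin_tip and base_hole below 0.005 m and angle between pin_tip's own z axis and vertical below 0.1 rad and z of pin_tip in the frame of press below 0.03 m and value of joint leaf below 0.12 rad), for 0.1 s.
At the end, for the whole second after the job is handed in: Pressed with over 3 N, the leaf stays within 0.02 rad of shut; the pin upright (0.1 rad) in both holes, its tip within 5 mm of the base hole's axis and home to 4.5 mm; the cover let go and upright on the bench, 70 mm or more from the block's centre, knob centre at most 115 mm up (all of step 1 and horizontal distance between pin_tip and base_hole below 0.005 m and angle between pin_tip's own z axis and vertical below 0.1 rad and linear speed of cover below 0.02 m/s and z of pin_tip in the frame of press below 0.0125 m and value of joint leaf below 0.02 rad and (contact force between any of the fingers, the arm and pin above 3 N or contact force between any of the fingers, the arm and leaf above 3 N)); the arm keeps its last pose, push and grip.
It fails at once if a bystander is shifted by more than 30 mm (distance of any of tape_roll, glue_bottle, sanding_block, hammer, try_square, wood_plane, screwdriver from where it was at the start of the episode above 0.03 m).
It also fails if it takes over 72 s, if anything falls off the work surface, if the arm or the gripper's body presses on something with over 40 N, if the wrist force passes 120 N, or if a joint passes its speed limit or range.

## Working session

There is one attempt and no reset: what is moved stays moved. The work goes in short steps, Python scripts to look and compute and a tool call to move; the robot and the scene stay as the last step left them, time stands still between calls to the robot, and variables do not carry over. Pictures are saved under pics/ and viewed, about 8 in all and at most 12, crops included, and the job is handed in when it is done.

Besides the shell and the picture viewer there is one more tool, called as a command line: name --argument value ..., lists and objects as JSON in quotes. carry_out: Moves the arm, as the interface text tells. Its arguments: {"type":"object","properties":{"motion":{"type":"array"}},"required":["motion"]}

```bash
mkdir -p pics; ls; cat > h.py <<'E'
import numpy as np, cv2
from bench import ctrl
from scipy.spatial.transform import Rotation as R
def W(cam,p):
    T=np.array(ctrl.camera_params(cam)["pose"]); return (T@np.r_[p,1])[:3]
def proj(cam,P):
    c=ctrl.camera_params(cam); T=np.linalg.inv(np.array(c["pose"])); p=(T@np.r_[P,1])[:3]; u=np.array(c["mtx"])@p; return u[:2]/u[2]
def ray(cam,uv,z):
    c=ctrl.camera_params(cam); T=np.array(c["pose"]); d=T[:3,:3]@np.linalg.solve(np.array(c["mtx"]),np.r_[uv,1]); o=T[:3,3]
    return o+d*(z-o[2])/d[2]
def lm(cam,n,f="landmark_of",k=3):
    for r in getattr(ctrl,f)(cam,n)[:k]: print(cam,n,f[:3],round(r["conf"],2),W(cam,r["point"]).round(4))
def st():
    o=ctrl.get_obs(); q=o["eef_rot"]; m=R.from_quat([q[1],q[2],q[3],q[0]]).as_matrix()
    print(round(o["time_s"],2),"p",np.round(o["eef_pos"],4),"F",np.round(o["wrist_force"],1),"op",round(float(o["opening"]),3)); print(m.round(3)); return o,m
E
python3 - <<'E'
from h import *
st(); print(ctrl.grip_depth)
a=ctrl.camera("side");b=ctrl.camera("top")
cv2.imwrite("pics/s0.png",a);cv2.imwrite("pics/t0.png",b)
for c in("side","top"):
  print(c,np.round(ctrl.camera_params(c)["pose"],3)[:3,3])
  for n in("press","hinge_mid","leaf_hole","base_hole","pin_block","cover_knob","cover"): lm(c,n)
for n in ("tape_roll","glue_bottle","sanding_block","hammer","try_square","wood_plane","screwdriver"): lm("top",n,k=1)
E
```

```text
pics
0.0 p [0.2    0.5385 0.2304] F [-0.1  0.2  0.5] op 1.0
[[-0.001  0.348  0.937]
 [-0.002  0.937 -0.348]
 [-1.    -0.002 -0.   ]]
0.0187
side [ 0.152 -1.157  0.884]
side press lan 0.88 [ 0.5458  0.1331 -0.0028]
side press lan 0.36 [ 0.3866 -0.4896  0.0038]
side press lan 0.33 [0.7822 0.1099 0.0044]
side leaf_hole lan 0.73 [ 0.6984 -0.2966  0.0011]
side leaf_hole lan 0.59 [0.5534 0.1972 0.2165]
side base_hole lan 0.78 [0.5362 0.0628 0.0362]
side pin_block lan 0.59 [ 0.5336 -0.2714  0.0029]
side cover_knob lan 0.75 [ 0.796  -0.1873  0.1029]
side cover_knob lan 0.69 [ 0.6316 -0.4288  0.1073]
side cover_knob lan 0.62 [ 0.5298 -0.276   0.1108]
side cover lan 0.81 [ 0.5343 -0.2703  0.0065]
side cover lan 0.74 [ 0.6292 -0.4319  0.0037]
side cover lan 0.67 [ 8.013e-01 -1.893e-01  3.000e-04]
top [ 0.41  -0.034  1.485]
top press lan 0.72 [ 0.2915 -0.3551 -0.0016]
top press lan 0.56 [ 0.548   0.1383 -0.0027]
top hinge_mid lan 0.57 [0.5633 0.2405 0.0316]
top hinge_mid lan 0.23 [ 0.2895 -0.354  -0.0005]
top leaf_hole lan 0.82 [0.5534 0.195  0.2107]
top base_hole lan 0.89 [0.5361 0.0631 0.0352]
top pin_block lan 0.51 [ 5.317e-01 -2.720e-01  2.000e-04]
top pin_block lan 0.51 [ 0.5473  0.1373 -0.0022]
top cover_knob lan 0.89 [ 0.5317 -0.2763  0.1097]
top cover_knob lan 0.6 [ 0.7983 -0.187   0.0971]
top cover_knob lan 0.56 [ 0.6262 -0.4317  0.1004]
top cover lan 0.94 [ 0.7967 -0.1874 -0.002 ]
top cover lan 0.86 [ 0.6275 -0.4327  0.002 ]
top cover lan 0.7 [ 0.5291 -0.2745  0.0092]
top tape_roll lan 0.66 [ 0.6974 -0.2914  0.001 ]
top glue_bottle lan 0.91 [ 0.6719 -0.1138 -0.0008]
top sanding_block lan 0.81 [ 0.3901 -0.0981 -0.0008]
top hammer lan 0.72 [ 0.3925 -0.4871  0.001 ]
top try_square lan 0.88 [ 0.2904 -0.3561 -0.0011]
top wood_plane lan 0.7 [7.827e-01 1.133e-01 3.000e-04]
top screwdriver lan 0.58 [ 0.596   0.4289 -0.0016]
```

View pics/s0.png

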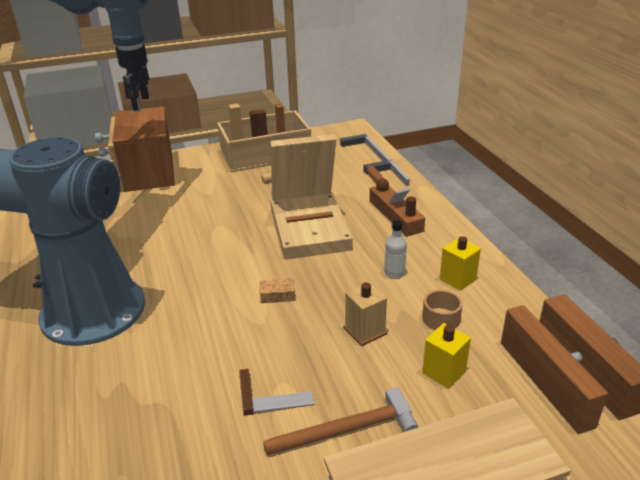

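View pics/t0.png

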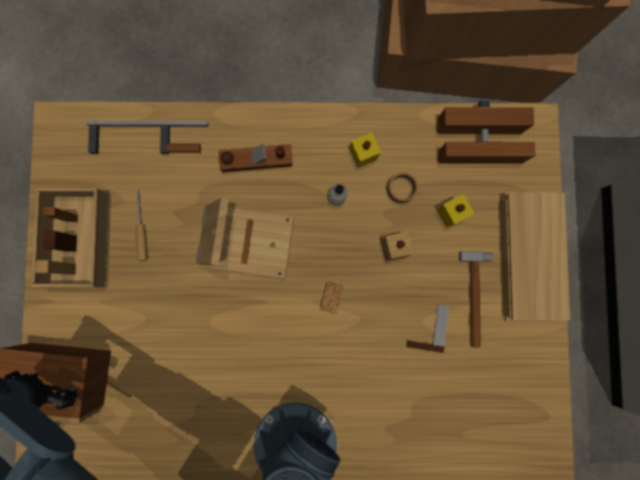

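The images show the wooden cover at top-view px (398,245), world about (0.53, -0.275). The two others like it are yellow. The leaf stands at about 1.22 rad. The press yaw is about -8.6°. I'll move to a point above the cover.

carry_out --motion '[0,0,0,-0.04,0,0,-1,0,0,0,0,-0.033,0.03,-1,0,0,0,0,-0.033,0.03,-1,0,0,0,0,-0.033,0.03,-1,0,0,0,0,-0.033,0.03,-1,0,0,0,0,-0.033,0.03,-1,0,0,0,0,-0.033,0.03,-1,0,0,0,0,-0.033,0.03,-1,0,0,0,0,-0.033,0.03,-1,0,0,0,0,-0.033,0.03,-1]'

```text
time_s: 2.15
eef_pos: [0.3539, 0.1588, 0.2742]
eef_rot: [0.699, 0.123, 0.694, -0.12]
wrist_force: [0.7, -0.3, 0.4]
opening: 0.995
```

carry_out --motion '[0,0,0,0,-0.033,0.03,-1,0,0,0,0,-0.033,0.03,-1,0,0,0,0,-0.033,0.03,-1,0,0,0,0,-0.033,0.03,-1,0,0,0,0,-0.033,0.03,-1,0,0,0,0,-0.033,0.03,-1,0,0,0,0,-0.033,0.03,-1,0,0,0,0,-0.033,0.03,-1]'

```text
time_s: 2.95
eef_pos: [0.4938, -0.1866, 0.2776]
eef_rot: [0.702, 0.124, 0.691, -0.12]
wrist_force: [1.3, 0.9, 0.5]
opening: 1.0
```

```bash
cat >> h.py <<'E'
def go(P):
    o,m=st(); d=np.array(P)-o["eef_pos"]; print("tool shift",(m.T@d).round(4))
E
python3 - <<'E'
from h import *
go([0.531,-0.276,0.16])
E
```

```text
2.95 p [ 0.4938 -0.1866  0.2776] F [1.3 0.9 0.5] op 1.0
[[ 0.016  0.34   0.94 ]
 [ 0.002  0.94  -0.34 ]
 [-1.     0.007  0.015]]
tool shift [ 0.118  -0.0723  0.0636]
```

carry_out --motion '[0,0,0,0,-0.036,0.032,-1,0,0,0,0,-0.036,0.032,-1,0,0,0,0.03,0,0,-1,0,0,0,0.04,0,0,-1,0,0,0,0.04,0,0,-1,0,0,0,0,0,0,-1,0,0,0,0,0,0,-1]'

```text
time_s: 3.65
eef_pos: [0.5346, -0.2895, 0.1666]
eef_rot: [0.703, 0.125, 0.689, -0.125]
wrist_force: [-0.3, -0.3, 1.3]
opening: 1.003
```

```bash
python3 - <<'E'
from h import *
go([0.531,-0.2755,0.099])
E
```

```text
3.65 p [ 0.5346 -0.2895  0.1666] F [-0.3 -0.3  1.3] op 1.003
[[ 0.021  0.348  0.937]
 [-0.003  0.938 -0.348]
 [-1.     0.004  0.021]]
tool shift [ 0.0675  0.0116 -0.0097]
```

carry_out --motion '[0,1.2,-0.2,0.015,0.012,-0.009,-1,0,0,0,0.025,0,0,-1,0,0,0,0.025,0,0,-1,0,0,0,0,0,0,-1,0,0,0,0,0,0,-1]'

```text
time_s: 4.15
eef_pos: [0.5351, -0.2739, 0.1086]
eef_rot: [0.699, 0.122, 0.693, -0.126]
wrist_force: [-0.4, -0.1, 0.3]
opening: 1.0
```

```bash
python3 - <<'E'
from h import *
go([0.531,-0.2755,0.099])
cv2.imwrite("pics/s1.png",cv2.resize(ctrl.camera("side")[180:360,250:490],(720,540)))
E
```

```text
4.15 p [ 0.5351 -0.2739  0.1086] F [-0.4 -0.1  0.3] op 1.0
[[ 0.007  0.346  0.938]
 [-0.007  0.938 -0.346]
 [-1.    -0.004  0.009]]
tool shift [ 0.0096 -0.0029 -0.0033]
```

View pics/s1.png

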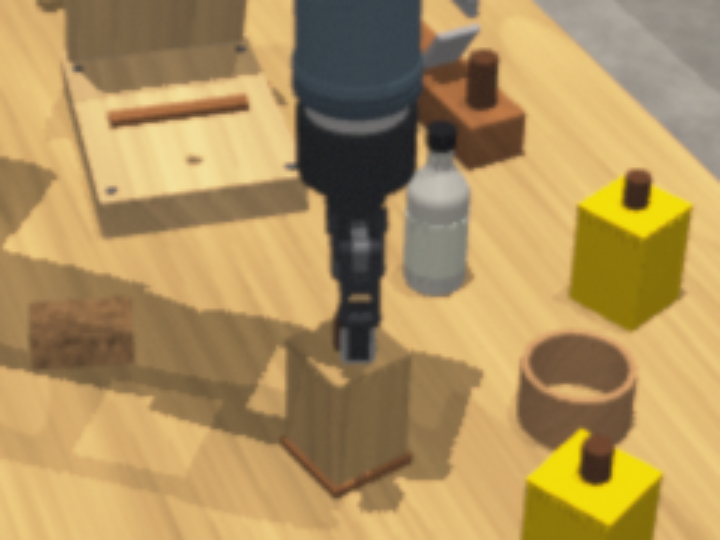

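The fingers straddle the knob, at crop px (357,340). Next I close and lift.

carry_out --motion '[0,0,0,0.007,-0.003,-0.003,-1,0,0,0,0,0,0,1,0,0,0,0,0,0,1,0,0,0,0,0,0,1,0,0,0,0,0,0,1,0,0,0,0,0,0,1,0,0,0,0,0,0,1]'

```text
time_s: 4.9
eef_pos: [0.5329, -0.2773, 0.1059]
eef_rot: [0.701, 0.121, 0.691, -0.127]
wrist_force: [1.0, 0.3, -0.9]
opening: 0.202
```

carry_out --motion '[0,0,0,-0.01,0,0,1,0,0,0,-0.015,0,0,1,0,0,0,-0.015,0,0,1,0,0,0,-0.02,0,0,1,0,0,0,-0.02,0,0,1,0,0,0,-0.02,0,0,1,0,0,0,0,0,0,1]'

```text
time_s: 5.6
eef_pos: [0.532, -0.2765, 0.2166]
eef_rot: [0.702, 0.121, 0.69, -0.128]
wrist_force: [0.8, -0.5, -0.9]
opening: 0.205
```

```bash
python3 - <<'E'
from h import *
go([0.39,-0.24,0.21])
cv2.imwrite("pics/s2.png",cv2.resize(ctrl.camera("side")[180:360,250:490],(720,540)))
E
```

```text
5.6 p [ 0.532  -0.2765  0.2166] F [ 0.8 -0.5 -0.9] op 0.205
[[ 0.015  0.346  0.938]
 [-0.013  0.938 -0.346]
 [-1.    -0.007  0.019]]
tool shift [ 0.004  -0.0148 -0.146 ]
```

View pics/s2.png

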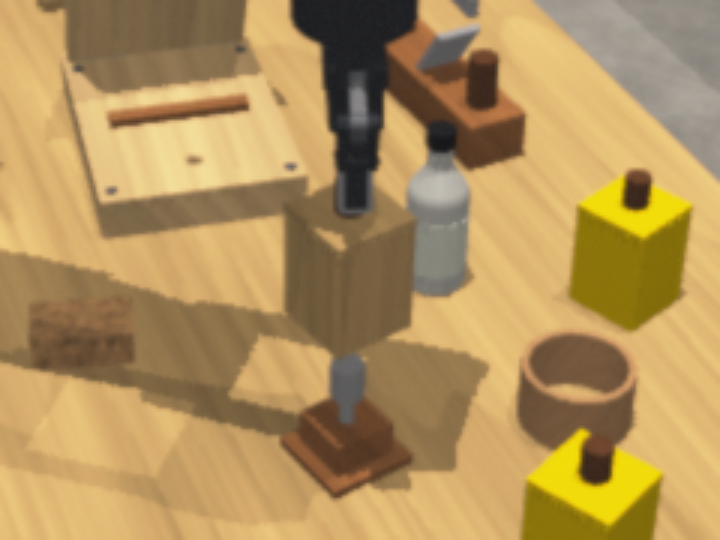

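The cover is off, and the pin shows below it at crop px (347,380). Next I carry the cover to about (0.39,-0.24) and set it down.

carry_out --motion '[0,0,0,0,-0.0025,-0.025,1,0,0,0,0,-0.0025,-0.025,1,0,0,0,0,-0.0025,-0.025,1,0,0,0,0,-0.0025,-0.025,1,0,0,0,0,-0.0025,-0.025,1,0,0,0,0.01,0,0,1,0,0,0,0.02,0,0,1,0,0,0,0.02,0,0,1,0,0,0,0,0,0,1,0,0,0,0,0,0,1]'

```text
time_s: 6.65
eef_pos: [0.4033, -0.2408, 0.1541]
eef_rot: [0.699, 0.123, 0.693, -0.126]
wrist_force: [0.3, 0.5, -1.3]
opening: 0.207
```

```bash
python3 - <<'E'
from h import *
go([0.39,-0.24,0.098])
E
```

```text
6.65 p [ 0.4033 -0.2408  0.1541] F [ 0.3  0.5 -1.3] op 0.207
[[ 0.007  0.346  0.938]
 [-0.006  0.938 -0.346]
 [-1.    -0.003  0.009]]
tool shift [ 0.056  -0.0037 -0.0133]
```

carry_out --motion '[0,0.5,0,0.015,-0.002,-0.006,1,0,0,0,0.015,0,0,1,0,0,0,0.01,0,0,1,0,0,0,0.005,0,0,1,0,0,0,0.004,0,0,1,0,0,0,0,0,0,1]'

```text
time_s: 7.25
eef_pos: [0.3976, -0.2419, 0.1032]
eef_rot: [0.696, 0.122, 0.696, -0.126]
wrist_force: [-0.7, 0.7, -0.9]
opening: 0.206
```

carry_out --motion '[0,0,0,0.003,0,0,1,0,0,0,0.003,0,0,1,0,0,0,0.001,0,0,1]'

```text
time_s: 7.55
eef_pos: [0.3987, -0.2429, 0.0979]
eef_rot: [0.697, 0.122, 0.695, -0.126]
wrist_force: [-4.4, 4.6, 13.7]
opening: 0.207
```

carry_out --motion '[0,0,0,0,0,0,-1,0,0,0,0,0,0,-1,0,0,0,0,0,0,-1,0,0,0,0,0,0,-1,0,0,0,-0.02,0,0,-1,0,0,0,-0.04,0,0,-1,0,0,0,-0.04,0,0,-1,0,0,0,-0.04,0,0,0.5,0,0,0,-0.04,0,0,1,0,0,0,0,0,0,1]'

```text
time_s: 8.55
eef_pos: [0.3978, -0.2412, 0.2843]
eef_rot: [0.697, 0.122, 0.696, -0.126]
wrist_force: [0.6, -0.2, 0.8]
opening: 0.512
```

```bash
python3 - <<'E'
from h import *
ctrl.camera("side");ctrl.camera("top")
for c in ("side","top"):
  for n in("hinge_mid","leaf_hole","base_hole","pin_block","pin_head","cover_knob"): lm(c,n)
go([0.58,0.42,0.27])
E
```

```text
side hinge_mid lan 0.87 [0.5573 0.2352 0.0408]
side leaf_hole lan 0.58 [0.553  0.193  0.2168]
side base_hole lan 0.76 [0.5359 0.0675 0.036 ]
side pin_block lan 0.68 [ 0.5313 -0.2712  0.0017]
side pin_block lan 0.6 [ 0.2923 -0.3572  0.0028]
side cover_knob lan 0.96 [ 0.795  -0.1894  0.1049]
side cover_knob lan 0.81 [ 0.3951 -0.2424  0.1026]
side cover_knob lan 0.73 [ 0.6332 -0.4284  0.1073]
top hinge_mid lan 0.8 [0.5628 0.2378 0.0344]
top hinge_mid lan 0.66 [0.539  0.0637 0.0374]
top hinge_mid lan 0.58 [0.5928 0.4288 0.001 ]
top leaf_hole lan 0.82 [0.553  0.1946 0.2103]
top base_hole lan 0.89 [0.5378 0.0632 0.0356]
top pin_block lan 0.87 [ 0.5282 -0.2692  0.0006]
top pin_block lan 0.46 [ 0.7842  0.1131 -0.0032]
top pin_head lan 0.63 [ 0.5332 -0.2735  0.0662]
top cover_knob lan 0.79 [ 0.6253 -0.4322  0.1063]
top cover_knob lan 0.68 [ 0.7944 -0.1888  0.0992]
top cover_knob lan 0.64 [ 0.3984 -0.2427  0.1033]
9.25 p [ 0.3956 -0.2391  0.2779] F [-0.   0.7  0.3] op -0.002
[[-0.007  0.345  0.938]
 [ 0.002  0.938 -0.345]
 [-1.    -0.    -0.008]]
tool shift [ 0.0082  0.6822 -0.0545]
```

The cover stands, with its knob at (0.397,-0.242,0.103). Next I go over the leaf to the space behind it, with the fingers shut.

carry_out --motion '[0,0,0,-0.035,0.02,0,1,0,0,0,0,0.045,-0.002,1,0,0,0,0,0.045,-0.002,1,0,0,0,0,0.045,-0.002,1,0,0,0,0,0.045,-0.002,1,0,0,0,0,0.045,-0.002,1,0,0,0,0,0.045,-0.002,1,0,0,0,0,0.045,-0.002,1,0,0,0,0,0.045,-0.002,1,0,0,0,0,0.045,-0.002,1]'

```text
time_s: 10.25
eef_pos: [0.5317, 0.1756, 0.3157]
eef_rot: [0.695, 0.128, 0.696, -0.128]
wrist_force: [1.2, 0.6, -0.1]
opening: 0.001
```

carry_out --motion '[0,0,0,0,0.045,-0.002,1,0,0,0,0,0.045,-0.002,1,0,0,0,0,0.045,-0.002,1,0,0,0,0,0,0,1,0,0,0,0,0,0,1]'

```text
time_s: 10.75
eef_pos: [0.575, 0.3158, 0.313]
eef_rot: [0.695, 0.126, 0.697, -0.126]
wrist_force: [0.6, -0.1, 0.1]
opening: 0.005
```

```bash
python3 - <<'E'
from h import *
go([0.571,.299,.30]); go([0.566,.265,.185])
E
```

```text
10.75 p [0.575  0.3158 0.313 ] F [ 0.6 -0.1  0.1] op 0.005
[[-0.004  0.35   0.937]
 [ 0.001  0.937 -0.35 ]
 [-1.    -0.001 -0.004]]
tool shift [ 0.013  -0.0171  0.0022]
10.75 p [0.575  0.3158 0.313 ] F [ 0.6 -0.1  0.1] op 0.005
[[-0.004  0.35   0.937]
 [ 0.001  0.937 -0.35 ]
 [-1.    -0.001 -0.004]]
tool shift [ 0.128  -0.0507  0.0099]
```

carry_out --motion '[0,0,0,0.04,0,0,1,0,0,0,0.04,0,0,1,0,0,0,0.03,0,0,1,0,0,0,0.01,0,0,1,0,0,0,0,-0.02,0.004,1,0,0,0,0,-0.02,0.004,1,0,0,0,0,-0.01,0.002,1,0,0,0,0,0,0,1]'

```text
time_s: 11.55
eef_pos: [0.5679, 0.2583, 0.1947]
eef_rot: [0.697, 0.128, 0.694, -0.127]
wrist_force: [0.6, -0.7, 0.7]
opening: 0.003
```

```bash
python3 - <<'E'
from h import *
o,m=st()
u=np.array([.15,.989,0]);hg=np.array([.562,.2395,.036])
p=o["eef_pos"]
for a in(1.22,1.1,.9,.7,.5,.3,.15,.05):
  r=.15; y=-r*np.cos(a)+.018*np.sin(a)+.0145; z=r*np.sin(a)+.018*np.cos(a)
  P=hg+u*y+[0,0,z]; print(a,P.round(3),(m.T@(P-p)).round(4)); p=P
E
```

```text
11.55 p [0.5679 0.2583 0.1947] F [ 0.6 -0.7  0.7] op 0.003
[[ 0.003  0.355  0.935]
 [ 0.002  0.935 -0.355]
 [-1.     0.003  0.002]]
1.22 [0.559 0.22  0.183] [ 0.0116 -0.0394  0.0053]
1.1 [0.556 0.202 0.178] [ 0.0052 -0.017   0.0036]
0.9 [0.552 0.176 0.165] [ 0.0131 -0.0266  0.0057]
0.7 [0.549 0.152 0.146] [ 0.0182 -0.0235  0.005 ]
0.5 [0.546 0.132 0.124] [ 0.0226 -0.0195  0.0041]
0.3 [0.543 0.117 0.098] [ 0.0262 -0.0147  0.0031]
0.15 [0.542 0.11  0.076] [ 0.0213 -0.0075  0.0016]
0.05 [0.542 0.107 0.061] [ 0.0147 -0.0033  0.0007]
```

carry_out --motion '[0,0,0,0.006,-0.02,0.003,1,0,0,0,0.006,-0.02,0.003,1,0,0,0,0.005,-0.017,0.004,1,0,0,0,0.006,-0.013,0.003,1,0,0,0,0.007,-0.013,0.003,1,0,0,0,0.009,-0.012,0.003,1,0,0,0,0.009,-0.012,0.002,1]'

```text
time_s: 12.25
eef_pos: [0.5541, 0.1491, 0.1508]
eef_rot: [0.701, 0.131, 0.69, -0.124]
wrist_force: [-0.4, 0.5, 0.3]
opening: -0.001
```

```bash
python3 - <<'E'
from h import *
ctrl.camera("side")
lm("side","leaf_hole"); go([.546,.132,.124])
E
```

```text
side leaf_hole lan 0.7 [0.5437 0.1189 0.1735]
side leaf_hole lan 0.49 [0.5342 0.0645 0.0362]
12.35 p [0.5527 0.1484 0.1493] F [-0.7  0.6 -0.6] op 0.0
[[ 0.013  0.355  0.935]
 [ 0.006  0.935 -0.356]
 [-1.     0.01   0.01 ]]
tool shift [ 0.0251 -0.018  -0.0006]
```

carry_out --motion '[0,0,0,0.013,-0.01,0,1,0,0,0,0.013,-0.009,0,1,0,0,0,0.013,-0.008,0.001,1,0,0,0,0.013,-0.007,0.001,1,0,0,0,0.011,-0.004,0.001,1,0,0,0,0.01,-0.003,0.001,1,0,0,0,0.006,0,0,1]'

```text
time_s: 13.05
eef_pos: [0.5416, 0.1063, 0.0625]
eef_rot: [0.699, 0.131, 0.692, -0.125]
wrist_force: [-0.4, -0.3, -0.5]
opening: 0.002
```

```bash
python3 - <<'E'
from h import *
go([.542,.107,.061])
E
```

```text
13.05 p [0.5416 0.1063 0.0625] F [-0.4 -0.3 -0.5] op 0.002
[[ 0.012  0.355  0.935]
 [ 0.006  0.935 -0.355]
 [-1.     0.01   0.009]]
tool shift [0.0016 0.0008 0.0001]
```

carry_out --motion '[0,0,0,0.003,0,0,1,0,0,0,0.003,0,0,1,0,0,0,-0.02,0,0,1,0,0,0,-0.04,0,0,1,0,0,0,-0.04,0,0,1,0,0,0,-0.04,-0.01,0,1,0,0,0,-0.03,-0.03,0,1,0,0,0,0,-0.04,0,1,0,0,0,0,-0.04,0,0,0,0,0,0,-0.04,0,-1]'

```text
time_s: 14.05
eef_pos: [0.4856, -0.0437, 0.2349]
eef_rot: [0.703, 0.126, 0.69, -0.121]
wrist_force: [1.0, -0.6, -0.4]
opening: 0.333
```

carry_out --motion '[0,0,0,0,-0.04,0,-1,0,0,0,0,-0.04,0,-1,0,0,0,0,-0.04,0,-1,0,0,0,0,-0.04,0,-1,0,0,0,0,0,0,-1]'

```text
time_s: 14.55
eef_pos: [0.4292, -0.2029, 0.2372]
eef_rot: [0.706, 0.124, 0.686, -0.123]
wrist_force: [0.6, -0.0, -0.4]
opening: 0.998
```

```bash
python3 - <<'E'
from h import *
for i in range(3):
  b=ctrl.camera("top"); a=ctrl.camera("side")
  for c in ("top","side"):
    for n in ("leaf_hole","pin_head","pin_block","cover_knob"): lm(c,n,k=2)
cv2.imwrite("pics/t3.png",np.hstack([cv2.resize(b[185:295,190:310],(400,367)),cv2.resize(b[200:310,340:460],(400,367))]))
go([.533,-.273,.15])
E
```

```text
top leaf_hole lan 0.87 [0.5349 0.0656 0.0665]
top pin_head lan 0.45 [ 0.5301 -0.2737  0.0689]
top pin_head lan 0.32 [ 0.5483  0.132  -0.0043]
top pin_block lan 0.74 [ 5.307e-01 -2.715e-01 -3.000e-04]
top cover_knob lan 0.92 [ 0.7968 -0.1895  0.1006]
top cover_knob lan 0.91 [ 0.6258 -0.4327  0.1034]
side leaf_hole lan 0.74 [0.5367 0.0681 0.0673]
side pin_head lan 0.55 [ 0.5342 -0.2697  0.0698]
side pin_head lan 0.21 [ 0.5281 -0.2719  0.0118]
side pin_block lan 0.88 [ 0.5341 -0.2746  0.0019]
side cover_knob lan 0.76 [ 0.3946 -0.2394  0.1041]
side cover_knob lan 0.74 [ 0.6318 -0.4291  0.1039]
top leaf_hole lan 0.77 [0.5346 0.0639 0.0669]
top pin_head lan 0.41 [ 0.5299 -0.2725  0.0688]
top pin_block lan 0.74 [ 0.5328 -0.2708  0.0024]
top cover_knob lan 0.93 [ 0.6277 -0.4323  0.1034]
top cover_knob lan 0.67 [ 0.7968 -0.1908  0.0977]
side leaf_hole lan 0.81 [0.5368 0.0624 0.0699]
side leaf_hole lan 0.39 [0.5586 0.2388 0.0389]
side pin_head lan 0.78 [ 0.5324 -0.2695  0.0692]
side pin_head lan 0.74 [ 0.3968 -0.0948  0.0037]
side pin_block lan 0.79 [ 0.5326 -0.2719  0.0037]
side cover_knob lan 0.97 [ 0.6295 -0.4295  0.1034]
side cover_knob lan 0.76 [ 0.7921 -0.1883  0.1038]
top leaf_hole lan 0.59 [0.5359 0.0614 0.064 ]
top pin_head lan 0.45 [ 0.5308 -0.2712  0.0698]
top pin_block lan 0.83 [ 0.5319 -0.2687  0.0015]
top cover_knob lan 0.62 [ 0.6251 -0.431   0.1021]
top cover_knob lan 0.57 [ 0.7963 -0.1907  0.0991]
side leaf_hole lan 0.61 [0.5345 0.0627 0.0667]
side pin_head lan 0.72 [ 6.963e-01 -2.973e-01 -4.000e-04]
side pin_head lan 0.46 [ 0.5353 -0.2692  0.0709]
side pin_block lan 0.71 [ 0.5354 -0.2727  0.0031]
side cover_knob lan 0.91 [ 0.631  -0.4276  0.1044]
side cover_knob lan 0.66 [ 0.792  -0.1856  0.1017]
16.05 p [ 0.4301 -0.199   0.2366] F [ 0.4 -0.1 -0.2] op 1.004
[[ 0.027  0.34   0.94 ]
 [-0.001  0.94  -0.34 ]
 [-1.     0.009  0.025]]
tool shift [ 0.0894 -0.0353  0.1197]
```

View pics/t3.png

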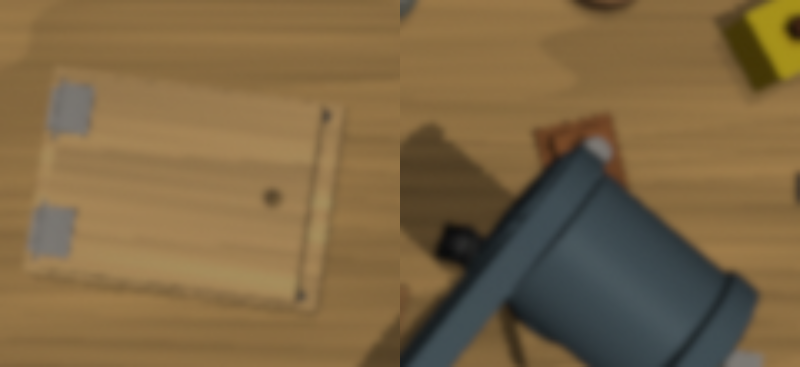

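The leaf is down with its hole at about (0.5356,0.0640), at about 0.07 rad. The pin is at about (0.5325,-0.2715). Next I fetch the pin.

carry_out --motion '[0,1.4,-0.5,0,-0.008,0.027,-1,0,0,0,0,-0.008,0.027,-1,0,0,0,0,-0.008,0.027,-1,0,0,0,0,-0.008,0.025,-1,0,0,0,0.02,0,0,-1,0,0,0,0.03,0,0,-1,0,0,0,0.03,0,0,-1,0,0,0,0,0,0,-1,0,0,0,0,0,0,-1]'

```text
time_s: 16.95
eef_pos: [0.5234, -0.2685, 0.1557]
eef_rot: [0.697, 0.121, 0.696, -0.123]
wrist_force: [0.6, 1.1, 0.3]
opening: 0.999
```

```bash
python3 - <<'E'
from h import *
go([.5325,-.2715,.058])
E
```

```text
16.95 p [ 0.5234 -0.2685  0.1557] F [0.6 1.1 0.3] op 0.999
[[ 0.002  0.34   0.94 ]
 [-0.002  0.94  -0.34 ]
 [-1.    -0.001  0.002]]
tool shift [0.0977 0.0004 0.0093]
```

carry_out --motion '[0,0,0,0.02,0,0.009,-1,0,0,0,0.025,0,0,-1,0,0,0,0.025,0,0,-1,0,0,0,0.02,0,0,-1,0,0,0,0,0,0,-1,0,0,0,0,0,0,-1]'

```text
time_s: 17.55
eef_pos: [0.5393, -0.277, 0.0761]
eef_rot: [0.703, 0.118, 0.69, -0.126]
wrist_force: [-0.2, -0.4, 0.2]
opening: 1.004
```

```bash
python3 - <<'E'
from h import *
go([.5325,-.2715,.058])
E
```

```text
17.55 p [ 0.5393 -0.277   0.0761] F [-0.2 -0.4  0.2] op 1.004
[[ 0.016  0.34   0.94 ]
 [-0.013  0.941 -0.339]
 [-1.    -0.007  0.019]]
tool shift [ 0.0179  0.003  -0.0086]
```

carry_out --motion '[0,1.1,0.4,0.006,0.003,-0.008,-1,0,0,0,0.006,0,0,-1,0,0,0,0.003,0,0,-1,0,0,0,0,0,0,-1,0,0,0,0,0,0,-1]'

```text
time_s: 18.05
eef_pos: [0.5351, -0.273, 0.0654]
eef_rot: [0.699, 0.121, 0.694, -0.123]
wrist_force: [-0.3, -0.0, -0.3]
opening: 0.998
```

```bash
python3 - <<'E'
from h import *
go([.5325,-.2715,.058])
E
```

```text
18.05 p [ 0.5351 -0.273   0.0654] F [-0.3 -0.  -0.3] op 0.998
[[ 0.005  0.339  0.941]
 [-0.004  0.941 -0.339]
 [-1.    -0.002  0.006]]
tool shift [ 0.0074  0.0006 -0.003 ]
```

carry_out --motion '[0,0.3,0,0.004,0,-0.003,-1,0,0,0,0.003,0,0,-1,0,0,0,0,0,0,-1,0,0,0,0,0,0,1,0,0,0,0,0,0,1,0,0,0,0,0,0,1,0,0,0,0,0,0,1,0,0,0,0,0,0,1,0,0,0,0,0,0,1]'

```text
time_s: 18.95
eef_pos: [0.5323, -0.2721, 0.0583]
eef_rot: [0.697, 0.121, 0.696, -0.123]
wrist_force: [-0.5, 0.6, -0.6]
opening: 0.258
```

```bash
python3 - <<'E'
from h import *
go([.5325,-.2715,.058])
cv2.imwrite("pics/s4.png",cv2.resize(ctrl.camera("side")[240:360,300:460],(720,540)))
E
```

```text
18.95 p [ 0.5323 -0.2721  0.0583] F [-0.5  0.6 -0.6] op 0.258
[[ 0.     0.339  0.941]
 [-0.002  0.941 -0.339]
 [-1.    -0.002  0.001]]
tool shift [ 0.0003  0.0006 -0.    ]
```

View pics/s4.png

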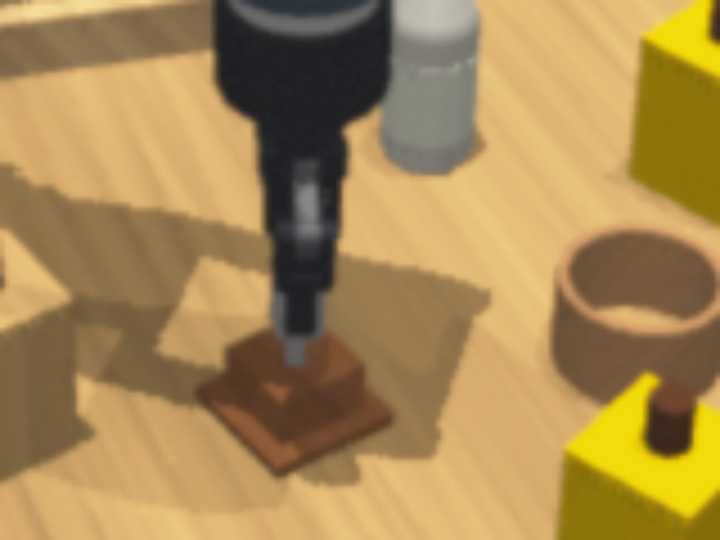

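The pin is gripped by its head, with the shank showing at crop px (295,350). Next I lift it and carry it to the leaf hole.

carry_out --motion '[0,0,0,-0.008,0,0,1,0,0,0,-0.012,0,0,1,0,0,0,-0.015,0,0,1,0,0,0,-0.02,0,0,1,0,0,0,-0.02,0,0,1,0,0,0,-0.02,0,0,1,0,0,0,-0.015,0.01,-0.004,1,0,0,0,0,0.03,-0.01,1,0,0,0,0,0.03,-0.011,1,0,0,0,0,0.03,-0.011,1]'

```text
time_s: 20.0
eef_pos: [0.5336, -0.1673, 0.1847]
eef_rot: [0.7, 0.122, 0.693, -0.126]
wrist_force: [0.7, 0.6, -1.0]
opening: 0.255
```

carry_out --motion '[0,0,0,0,0.03,-0.011,1,0,0,0,0,0.03,-0.011,1,0,0,0,0,0.03,-0.011,1,0,0,0,0,0.03,-0.011,1,0,0,0,0,0.03,-0.011,1,0,0,0,0,0.02,-0.006,1,0,0,0,0,0.01,-0.003,1,0,0,0,0,0,0,1,0,0,0,0,0,0,1]'

```text
time_s: 20.9
eef_pos: [0.5356, 0.0349, 0.1964]
eef_rot: [0.704, 0.12, 0.689, -0.125]
wrist_force: [-0.8, -0.8, -0.5]
opening: 0.258
```

```bash
python3 - <<'E'
from h import *
go([.5356,.0640,.13])
E
```

```text
20.9 p [0.5356 0.0349 0.1964] F [-0.8 -0.8 -0.5] op 0.258
[[ 0.02   0.341  0.94 ]
 [-0.01   0.94  -0.341]
 [-1.    -0.003  0.022]]
tool shift [ 0.0661  0.0276 -0.0114]
```

carry_out --motion '[0,1.2,0.2,0,0.013,-0.005,1,0,0,0,0,0.013,-0.005,1,0,0,0,0.015,0,0,1,0,0,0,0.02,0,0,1,0,0,0,0.015,0,0,1,0,0,0,0,0,0,1,0,0,0,0,0,0,1]'

```text
time_s: 21.6
eef_pos: [0.5346, 0.0623, 0.1414]
eef_rot: [0.695, 0.124, 0.697, -0.124]
wrist_force: [0.5, -0.2, -0.1]
opening: 0.261
```

```bash
python3 - <<'E'
from h import *
go([.5356,.0640,.13])
a=ctrl.camera("side"); b=ctrl.camera("top")
u=proj("side",[.5356,.064,.067]); print(u); x,y=int(u[0]),int(u[1])
for c in("side","top"):
  lm(c,"leaf_hole",k=1);lm(c,"pin_tip",k=1);lm(c,"pin_head",k=1)
cv2.imwrite("pics/s5.png",cv2.resize(a[y-45:y+25,x-45:x+45],(720,560),interpolation=cv2.INTER_CUBIC))
print(x-45,y-45)
E
```

```text
21.6 p [0.5346 0.0623 0.1414] F [ 0.5 -0.2 -0.1] op 0.261
[[-0.003  0.344  0.939]
 [ 0.001  0.939 -0.344]
 [-1.    -0.    -0.003]]
tool shift [0.0114 0.002  0.0003]
[313.67755109 222.48620031]
side leaf_hole lan 0.91 [0.5384 0.0653 0.0706]
side pin_tip lan 0.56 [0.544  0.1369 0.0019]
side pin_head lan 0.52 [0.5349 0.0597 0.1521]
top leaf_hole lan 0.94 [0.5349 0.0644 0.0637]
top pin_tip lan 0.21 [ 5.294e-01 -2.737e-01  1.000e-04]
268 177
```

View pics/s5.png

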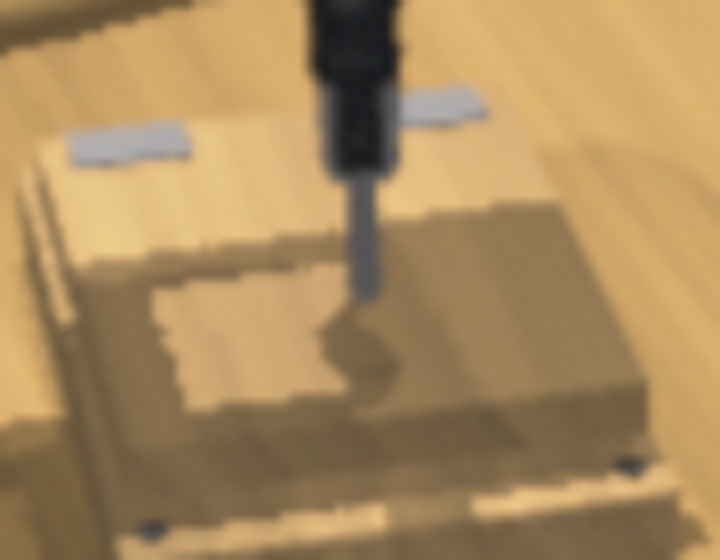

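```bash
python3 - <<'E'
from h import *
print(proj("side",[.5346,.0623,.0914]), "tip seen 313.6 214.3")
print("hole top", ray("top",[271.6-.3,244.4-.3],.067)); print("hole side",ray("side",[314-.4,222.6-.4],.067))
t=cv2.imread("pics/s0.png")
b=ctrl.camera("top"); h=proj("top",[.5356,.064,.067]); t=proj("top",[.5346,.0623,.0914]); print(h,t)
x,y=int(h[0]),int(h[1]); cv2.imwrite("pics/t5.png",cv2.resize(b[y-30:y+30,x-40:x+40],(800,600),interpolation=cv2.INTER_CUBIC)); print(x-40,y-30)
E
```

```text
[313.19531587 214.41866257] tip seen 313.6 214.3
hole top [0.53472513 0.06413109 0.067     ]
hole side [0.53583668 0.0652995  0.067     ]
[271.35183893 243.77219344] [271.35911987 243.32804678]
231 213
```

View pics/t5.png

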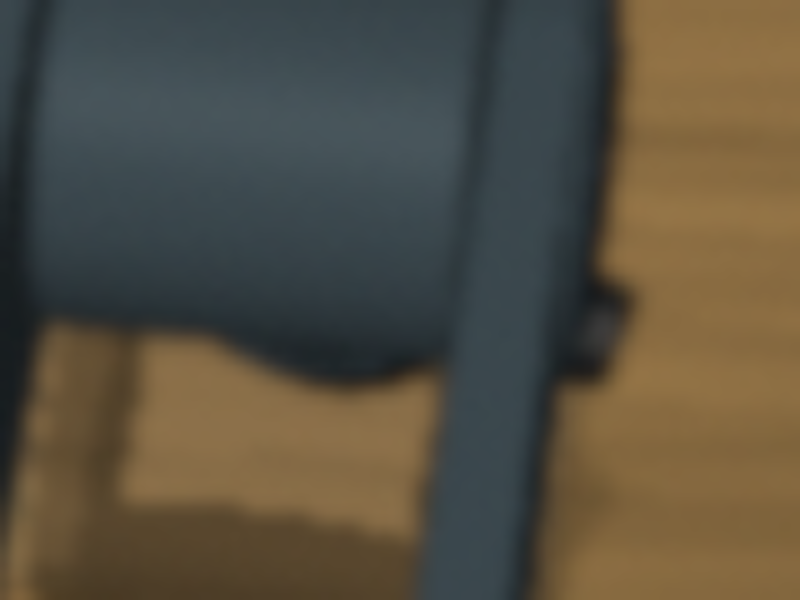

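carry_out --motion '[0,-0.2,0,0,0.0023,0,1,0,0,0,0.006,0,0,1,0,0,0,0.006,0,0,1,0,0,0,0.003,0,0,1,0,0,0,0,0,0,1,0,0,0,0,0,0,1]'

```text
time_s: 22.65
eef_pos: [0.5361, 0.0648, 0.1263]
eef_rot: [0.697, 0.124, 0.695, -0.124]
wrist_force: [0.2, -0.2, -0.9]
opening: 0.258
```

```bash
python3 - <<'E'
from h import *
go([.5353,.0645,.10])
E
```

```text
22.65 p [0.5361 0.0648 0.1263] F [ 0.2 -0.2 -0.9] op 0.258
[[ 0.003  0.344  0.939]
 [-0.001  0.939 -0.344]
 [-1.     0.     0.003]]
tool shift [ 0.0262 -0.0005 -0.0007]
```

carry_out --motion '[0,0.2,0,0.005,0,-0.001,1,0,0,0,0.004,0,0,1,0,0,0,0.004,0,0,1,0,0,0,0.003,0,0,1,0,0,0,0,0,0,1]'

```text
time_s: 23.15
eef_pos: [0.5351, 0.065, 0.1088]
eef_rot: [0.696, 0.124, 0.696, -0.123]
wrist_force: [-0.3, 0.6, -0.7]
opening: 0.258
```

```bash
python3 - <<'E'
from h import *
go([.5353,.0645,.085])
E
```

```text
23.15 p [0.5351 0.065  0.1088] F [-0.3  0.6 -0.7] op 0.258
[[-0.     0.344  0.939]
 [ 0.001  0.939 -0.344]
 [-1.     0.    -0.001]]
tool shift [ 0.0238 -0.0004  0.0004]
```

carry_out --motion '[0,0,0,0.004,0,0,1,0,0,0,0.004,0,0,1,0,0,0,0.004,0,0,1,0,0,0,0.003,0,0,1,0,0,0,0,0,0,1]'

```text
time_s: 23.65
eef_pos: [0.5354, 0.0649, 0.0926]
eef_rot: [0.696, 0.124, 0.696, -0.124]
wrist_force: [0.6, 0.1, -2.0]
opening: 0.262
```

```bash
python3 - <<'E'
from h import *
go([.5356,.0638,.085])
E
```

```text
23.65 p [0.5354 0.0649 0.0926] F [ 0.6  0.1 -2. ] op 0.262
[[ 0.     0.344  0.939]
 [ 0.     0.939 -0.344]
 [-1.     0.     0.   ]]
tool shift [ 0.0076 -0.001   0.0006]
```

carry_out --motion '[0,0,0,0.003,-0.0005,0,1,0,0,0,0.003,0,0,1,0,0,0,0.003,0,0,1,0,0,0,0.003,0,0,1,0,0,0,0,0,0,1]'

```text
time_s: 24.15
eef_pos: [0.5354, 0.0643, 0.0797]
eef_rot: [0.696, 0.124, 0.696, -0.124]
wrist_force: [0.7, -0.5, -1.6]
opening: 0.262
```

The tip is at about 0.030, already inside the base hole, with no contact force. I keep pushing.

carry_out --motion '[0,0,0,0.003,0,0,1,0,0,0,0.003,0,0,1,0,0,0,0.003,0,0,1,0,0,0,0.003,0,0,1,0,0,0,0.003,0,0,1]'

```text
time_s: 24.65
eef_pos: [0.5359, 0.0639, 0.0643]
eef_rot: [0.697, 0.123, 0.696, -0.124]
wrist_force: [-2.0, -3.8, 3.5]
opening: 0.263
```

carry_out --motion '[0,0,0,0.003,0,0,1,0,0,0,0.003,0,0,1]'

```text
time_s: 24.85
eef_pos: [0.5358, 0.0633, 0.0587]
eef_rot: [0.697, 0.123, 0.696, -0.124]
wrist_force: [-3.2, -2.6, 8.3]
opening: 0.258
```

```bash
python3 - <<'E'
from h import *
go([.5354,.0643,.058])
E
```

```text
24.85 p [0.5358 0.0633 0.0587] F [-3.2 -2.6  8.3] op 0.258
[[ 0.001  0.344  0.939]
 [-0.002  0.939 -0.344]
 [-1.    -0.001  0.002]]
tool shift [ 0.0007  0.0008 -0.0007]
```

carry_out --motion '[0,0,0,0.002,0,0,1,0,0,0,0.002,0,0,1]'

```text
time_s: 25.05
eef_pos: [0.536, 0.0632, 0.0579]
eef_rot: [0.696, 0.123, 0.696, -0.124]
wrist_force: [-12.7, -0.2, 27.0]
opening: 0.258
```

carry_out --motion '[0,0,0,0.002,0,0,1]'

```text
time_s: 25.15
eef_pos: [0.536, 0.0632, 0.058]
eef_rot: [0.696, 0.122, 0.696, -0.124]
wrist_force: [-10.7, -0.8, 21.7]
opening: 0.263
```

```bash
python3 - <<'E'
from h import *
a=ctrl.camera("side");b=ctrl.camera("top")
for n in("leaf_hole","cover_knob","pin_head"): lm("side",n)
for n in ("tape_roll","glue_bottle","sanding_block","hammer","try_square","wood_plane","screwdriver"): lm("top",n,k=1)
st()
cv2.imwrite("pics/s6.png",cv2.resize(a[140:300,220:440],(770,560),interpolation=cv2.INTER_CUBIC))
E
```

```text
side leaf_hole lan 0.91 [0.5406 0.0655 0.0572]
side cover_knob lan 0.87 [ 0.6312 -0.4293  0.1039]
side cover_knob lan 0.77 [ 0.3978 -0.2414  0.1031]
side cover_knob lan 0.73 [ 0.7949 -0.1858  0.1035]
top tape_roll lan 0.9 [ 6.931e-01 -2.900e-01  6.000e-04]
top glue_bottle lan 0.53 [ 0.674  -0.1169 -0.0027]
top sanding_block lan 0.84 [ 0.3936 -0.0995 -0.0008]
top hammer lan 0.59 [ 0.3927 -0.4903 -0.0007]
top try_square lan 0.61 [0.5332 0.0659 0.0376]
top wood_plane lan 0.69 [ 0.7828  0.1119 -0.0024]
top screwdriver lan 0.85 [ 0.5949  0.4317 -0.0016]
25.75 p [0.536  0.0632 0.058 ] F [-10.1  -1.3  22. ] op 0.257
[[-0.001  0.343  0.939]
 [-0.002  0.939 -0.343]
 [-1.    -0.002  0.   ]]
```

View pics/s6.png

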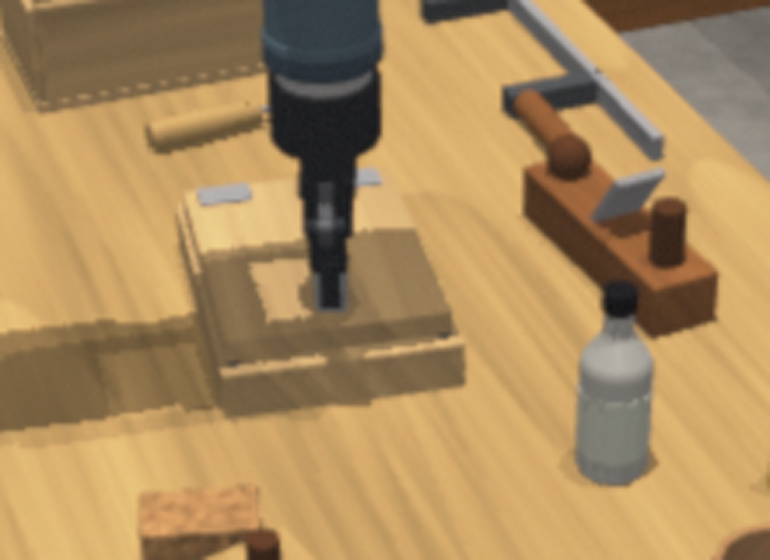

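```bash
python3 -c "
from h import *
print(ctrl.hand_in()); st()"
```

```text
the job is handed in; nothing more can be done
None
the job is handed in; nothing more can be done
```

I did the job in the required order and handed it in at about 25.8 s, with the hand still pressing down. The hand-in gives no verdict.

**What I did:**
- I lifted the wooden cover off the pin and stood it on the bench.
- I swung the leaf down from behind onto the batten.
- I put the pin through the leaf into the base and pushed it home.

**Last checks:**
- **Pin and press:** The push came to a hard stop with the gripper at 0.058 m. That is the same height as when I gripped the pin, so the head is on the leaf with the tip about 8 mm above the bench and no sign of slipping. The downward force held steady at about 22 N over the last 0.6 s. The last picture shows the leaf lying flat on the base.
- **Cover:** It stands at about (0.398, -0.241) with its knob at 0.103 m, about 0.14 m from the block.
- **Other things on the bench:** Six of the seven bystanders were found within about 5 mm of where they started.

**What disagreed or could not be checked:**
- In the last top picture the network reported the try square at the press. I took that as a false hit, so its position was not confirmed at the end; I did not work near it.
- A sideways force of about 10 N remained on the wrist during the final push.

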